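# Drive the stuck pin out of a door hinge

### The job

The headed pin is stuck in the instrument-door hinge held in the press-out stand. Take the long slim drift punch from the tool rack and press the pin out from its plain end at the top, right down out of the barrel into the catch cup below. Then put the drift back upright in the rack hole it came from.

Things in the scene. Friction and masses are not known exactly. Their poses are not given: they have to be found in the camera images.
- drift_grip (a point): Centre of the handle of the long slim drift, upright at the centre of a rack hole; z up along it. Black handle 22 mm dia., 60 mm long (this point half-way along), 4 mm steel button on top; guard 50 mm dia., 8 mm thick, underside 38 mm below this point, resting on the rack; steel shank 10 mm dia., 60 mm long, flat tip 98 mm below this point. 150 g. The tallest tool in the rack.
- tool_rack: Fixed grey rack, 80 x 260 mm; origin on the table under its middle hole, y along the row of 3 holes, x across it. Top plate 8 mm, its top 75 mm up; holes 34 mm dia., 80 mm apart, free below to 10 mm. The other holes, in any order, hold a stout punch (handle 32 dia. x 50, shank 28 mm dia., too thick) and a short punch (handle 22 dia. x 36, shank only 20 mm long).
- bore_mouth (a point): Centre of the top mouth of the hinge's upright aluminium barrel in the fixed stand, 90 mm above the table, highest point of the stand; z up the bore, x towards the back post (90 mm wide, top 6 mm lower, 45 mm from the axis; leaf from 39 mm). Barrel 32 mm long, 44 mm dia., 54 at the mouth. Bore 34 mm wide at the mouth, 24 mm from 8 mm depth on down. Catch cup 26 mm below.
- hinge_pin (a joint): How far the steel pin (23 mm dia., head below) is driven down, in m. At 0 its flat upper end is 8 mm below the mouth; it starts at 0 to 0.005. From 0.024 its upper end is below the barrel; at 0.034 it stops on the cup's floor, upper end 42 mm below the mouth. Needs a steady push of 8 N all the way and stays where left; no blows needed.
There are look-alikes about, which are no part of the job. What is shaped like the part that bears drift_grip but yellow is not meant.

How it is judged:
By the outcome, as a careful person would: the job done as asked, in the order asked, and still so for the second after the job is handed in, with the robot touching nothing.
It also fails if it takes over 56 s, if anything falls off the work surface, if the arm or the gripper's body presses on something with over 40 N, if the wrist force passes 120 N, or if a joint passes its speed limit or range.

### The arm

A 7-joint arm with a two-finger parallel gripper is mounted at the origin on a cart in front of the work surface, level with it; the furniture and walls round the work are solid. World frame = base frame: x ahead of the robot, y to its left, z up, the work surface at z = 0. Lengths are in m, angles in rad, forces in N, time in s.
With the tool pointing down it reaches from about 0.4 to 0.85 m from the base axis. Payload 4.5 kg.
Tool frame: the origin (TCP) lies midway between the tips of the shut fingers; the grasp point (between the pads) lies 19 mm behind it (r.hold_point_z is the distance from the TCP to the grasp point, in m); z points along the fingers, y is the direction in which the jaws open and shut (so a half turn about z gives the same grasp; the last joint's range is limited). The gripper opens to 88 mm and grips with 3 to 60 N. Pads are 18 mm wide; open, the fingers measure 123 mm over their backs; the gripper's body (75 mm by 187 mm) begins 45 mm behind the grasp point.
Start: joints at [-1.234, 0.689, -0.195, 1.565, 0.157, 0.902, -0.215], TCP at [0.186, 0.597, 0.206] pointing down, gripper open.
Joint ranges: [-3.01, 3.01], [-0.46, 2.08], [-1.47, 1.51], [0.13, 2.56], [-1, 4.14], [0.04, 2.09], [-2.66, 2.66]. Speed limits (rad/s): [2.57, 2.57, 3.14, 3.14, 3.14, 3.14, 3.14].

### API

Orientations are given as a unit quaternion [x, y, z, w].
In Python, from plant import r gives the robot as it stands. The module is installed in compiled form; this text tells all that it offers.
- The arm moves only by the tool move_arm, never from a script. Its arguments are lists of equal length, an entry for each row: "turn": the turn, a rotation vector about the tool's x, y, z in units of 2 pi rad (1.0 is 2 pi rad), a list of three; "dp": the shift along the tool's x, y, z in units of 2.5 cm (1.0 is 2.5 cm), a list of three; "jaw": the closure, from -1 (fully open) to 1 (shut), so that 0 is half open. In form: {"turn": [[wx, wy, wz], ...], "dp": [[x, y, z], ...], "jaw": [jaw, ...]}. A call has 1 to 10 rows; each row shifts and turns the commanded pose from where the row before left it, along the tool's axes as they then stand; what a row does not reach is not made up. A row lasts 1/12 s, in which the tool goes at most 41.7 mm and 7.16 degrees, less where a joint would pass 70% of its speed; a pose out of reach is approached as far as the arm can. A call with a number of a shift or a turn outside -1 to 1 is refused whole. A call with a gripper value outside its range is refused whole. The fingers move at their own pace and stop on an object; "newtons" is the grip in N (left out, the last holds). Time passes only in rows, so rows that do not move let the fingers close. It gives the time, the measured TCP pose, the force and the opening at its end, in the units of the state.
- r.get_state(): the state, without advancing time (a new reading comes with each control period).
- r.snapshot(name): name is "scene" or "top" or "wrist"; returns a dict with "frame" (420x560x3 uint8, blue, green, red), "mtx" (3x3 intrinsics, pixels), "k1" (the pictures are not rectified: a ray, as slopes to the right and down, at radius r is drawn at 1 + k1 r^2 times it, then the intrinsics apply), "origin" and "orientation" of the camera in the world; the wrist camera has in their place "tool_from_camera" (4x4, takes a point from camera to tool coordinates, whose origin is the TCP and whose axes are the flange's). Camera axes: x right, y up, looking along -z (the intrinsics and any distortion apply to the point x, -y, -z); pixel columns grow to the right and rows downward; lengths in m; the calibration is good to about 2 mm. A picture is of the moment at which its call begins: read the wrist's pose just before it. There is no depth.
- r.finish_job(): hands the job in, once; it reports no verdict.
The state is a dict: "clock": time; "q": joint angles; "qd": joint speeds; "joint_torque": joint torques, N m; "tool_pos": TCP position; "eef_rot": TCP orientation; "contact_force": force on the tool from outside, world axes, zero at the start; "moment": the same for the moment, N m; "opening": opening from 0.0 (shut) to 1.0 (fully open).
Only numpy, scipy, OpenCV 4.12 (cv2) and the standard library are available. Lean on these libraries where they do the work, as an engineer would, in place of code of your own. Each camera call takes 0.05 s, during which the arm holds its last target.

## Working session

There is one attempt and no reset: what is moved stays moved. The work goes in short steps, Python scripts to look and compute and a tool call to move; the robot and the scene stay as the last step left them, time stands still between calls to the robot, and variables do not carry over. Pictures are saved under pics/ and viewed, and the job is handed in when it is done.

Besides the shell and the picture viewer there is one more tool, called in YAML: its name, and indented under it one key for each argument. move_arm: Moves the arm, as the interface text tells. Shifts and turns lie within -1 to 1; 1 stands for 2.5 cm of shift or 2 pi rad of turn. Its arguments: {"type":"object","properties":{"turn":{"type":"array","items":{"type":"array","items":{"type":"number","minimum":-1,"maximum":1}}},"dp":{"type":"array","items":{"type":"array","items":{"type":"number","minimum":-1,"maximum":1}}},"jaw":{"type":"array","items":{"type":"number"}},"newtons":{"type":"number"}},"required":["turn","dp","jaw"]}

```bash
ls; mkdir -p pics; python3 - <<'E'
from plant import r
import cv2,pickle
print(r.get_state(), r.hold_point_z)
for n in("scene","top","wrist"):
    s=r.snapshot(n); cv2.imwrite(f"pics/{n}0.png",s["frame"]); pickle.dump(s,open(f"{n}0.pkl","wb"))
    print(n,{k:v for k,v in s.items() if k!="frame"})
E
```

```text
pics
{'clock': 0.0, 'q': array([-1.23420365,  0.6899757 , -0.19451372,  1.56635339,  0.15731867,
        0.90249678, -0.21510513]), 'qd': array([-0.00081572, -0.00144391, -0.00164964,  0.00071746,  0.00032406,
        0.00066624,  0.00120786]), 'joint_torque': array([-2.07128014e-04, -5.27560794e+01, -1.26670852e+00, -1.53429455e+01,
       -5.25585737e-02,  6.48506146e-03,  1.70239441e-04]), 'tool_pos': array([0.18621629, 0.59588444, 0.20551276]), 'eef_rot': array([ 1.50773207e-01,  9.88567951e-01, -9.17466250e-04, -6.44197459e-05]), 'contact_force': array([-0.83485155,  0.26730157, -0.13632706]), 'moment': array([-0.10358733, -0.02850548, -0.02242205]), 'opening': 0.9985543671410692} 0.0187
scene {'mtx': array([[459.72231788,   0.        , 279.08191761],
       [  0.        , 459.72231788, 201.7212613 ],
       [  0.        ,   0.        ,   1.        ]]), 'k1': -0.1117750397095235, 'origin': array([ 0.01319916, -0.53684533,  0.86106469]), 'orientation': array([ 0.3290168 , -0.130901  , -0.34614176,  0.86879155])}
top {'mtx': array([[477.9196038 ,   0.        , 282.08578409],
       [  0.        , 477.9196038 , 203.43437261],
       [  0.        ,   0.        ,   1.        ]]), 'k1': -0.08246490213127779, 'origin': array([ 0.35982957, -0.02559635,  1.16356784]), 'orientation': array([ 0.03267407, -0.03358844, -0.69928983,  0.71330075])}
wrist {'mtx': array([[377.61213262,   0.        , 273.11989846],
       [  0.        , 377.61213262, 216.95189647],
       [  0.        ,   0.        ,   1.        ]]), 'k1': -0.08687392861579624, 'tool_from_camera': array([[ 2.02912486e-04,  9.54285397e-01,  2.98896872e-01,
         7.78957580e-02],
       [ 9.99999979e-01, -1.91280493e-04, -6.81716758e-05,
        -4.61481819e-05],
       [-7.88209388e-06,  2.98896879e-01, -9.54285416e-01,
        -1.79620305e-01],
       [ 0.00000000e+00,  0.00000000e+00,  0.00000000e+00,
         1.00000000e+00]])}
```

View pics/scene0.png

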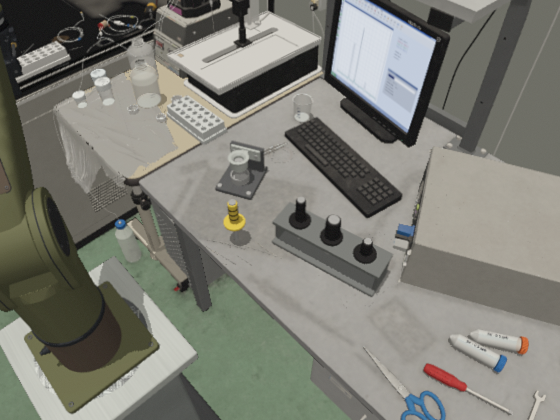

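View pics/top0.png

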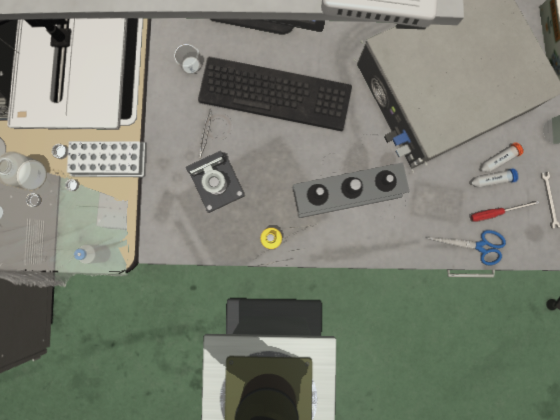

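View pics/wrist0.png

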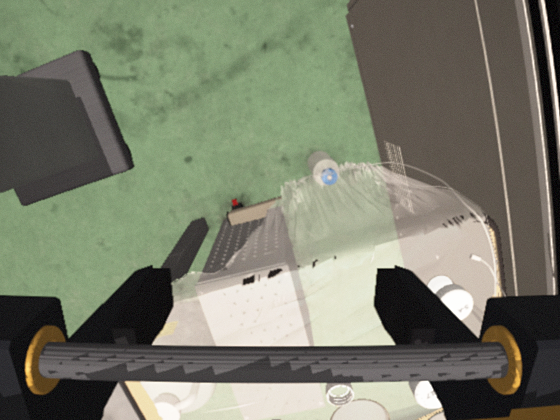

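The scene view shows three black tools in the rack: at (300,210) a tall slim one, at (333,228) a stout one and at (366,248) a short one. The stand is at (238,165), and the yellow decoy at (233,215). The top view has the stand at (213,180) and the tools at (318,192), (352,185) and (386,181). I'll zoom in to measure.

```bash
cat > h.py <<'E'
import numpy as np,cv2,pickle
from scipy.spatial.transform import Rotation as R
def cam(s,st=None):
    if "origin" in s: return np.array(s["origin"]),R.from_quat(s["orientation"]).as_matrix()
    T=s["tool_from_camera"];Rt=R.from_quat(st["eef_rot"]).as_matrix()
    return Rt@T[:3,3]+st["tool_pos"],Rt@T[:3,:3]
def ray(s,px,st=None):
    o,M=cam(s,st)
    p=cv2.undistortPoints(np.array([[px]],float),s["mtx"],np.array([s["k1"],0,0,0,0.]))[0,0]
    d=M@np.array([p[0],-p[1],-1]); return o,d/np.linalg.norm(d)
def plane(s,px,z,st=None):
    o,d=ray(s,px,st); return o+d*(z-o[2])/d[2]
def tri(rays):
    A=sum(np.eye(3)-np.outer(d,d) for o,d in rays); b=sum((np.eye(3)-np.outer(d,d))@o for o,d in rays)
    p=np.linalg.solve(A,b); return p,[np.linalg.norm(np.cross(p-o,d)) for o,d in rays]
def proj(s,P,st=None):
    o,M=cam(s,st); c=M.T@(np.array(P)-o); x,y=c[0]/-c[2],-c[1]/-c[2]
    k=1+s["k1"]*(x*x+y*y); m=s["mtx"]; return np.array([m[0,0]*x*k+m[0,2],m[1,1]*y*k+m[1,2]])
def crop(s,x0,y0,w,h,f,name):
    cv2.imwrite(name,cv2.resize(s["frame"][y0:y0+h,x0:x0+w],None,fx=f,fy=f,interpolation=cv2.INTER_CUBIC))
E
python3 - <<'E'
from h import *
s=pickle.load(open("scene0.pkl","rb"));t=pickle.load(open("top0.pkl","rb"))
crop(s,200,120,200,150,4,"pics/sc.png");crop(t,170,120,250,120,3.2,"pics/tc.png")
E
```

```text
(no output)
```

View pics/sc.png

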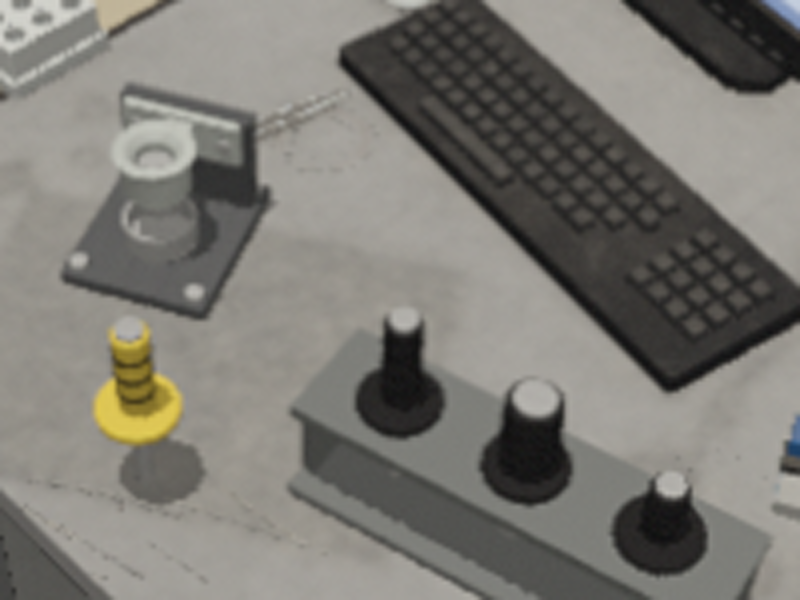

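View pics/tc.png

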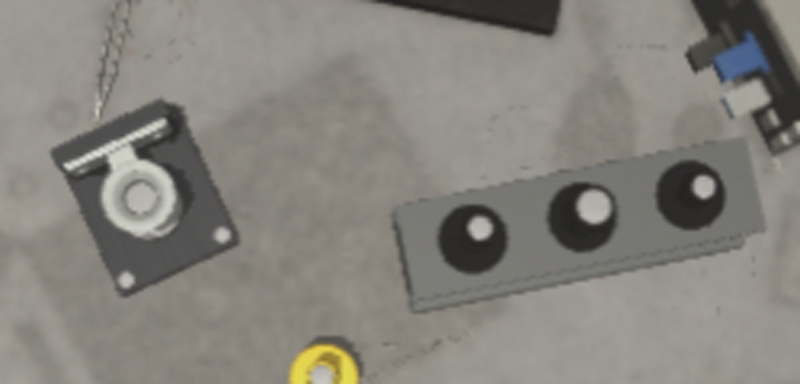

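```bash
python3 - <<'E'
from h import *
s=pickle.load(open("scene0.pkl","rb"));t=pickle.load(open("top0.pkl","rb"))
def blobs(im,x0,y0,w,h,lo,hi,f=4):
    c=cv2.resize(im["frame"][y0:y0+h,x0:x0+w],None,fx=f,fy=f,interpolation=cv2.INTER_CUBIC)
    hsv=cv2.cvtColor(c,cv2.COLOR_BGR2HSV); m=cv2.inRange(hsv,lo,hi)
    cs,_=cv2.findContours(m,cv2.RETR_EXTERNAL,cv2.CHAIN_APPROX_NONE); o=[]
    for k in cs:
        if cv2.contourArea(k)>60*f*f/16*1:
            e=cv2.fitEllipse(k); o.append(((e[0][0]+.5)/f-.5+x0,(e[0][1]+.5)/f-.5+y0,e[1][0]/f,e[1][1]/f,e[2],cv2.contourArea(k)/f/f))
    return o
for n,im,box in(("scene",s,(270,190,110,80)),("top",t,(290,165,115,50))):
    for nm,lo,hi in(("bright",(0,0,150),(180,60,255)),("dark",(0,0,0),(180,255,60))):
        print(n,nm)
        for b in blobs(im,*box,lo,hi): print(np.round(b,2), np.round(plane(im,b[:2],.147 if nm=="bright" else .083),4))
for n,im,box in(("scene",s,(222,145,35,40)),("top",t,(198,165,32,32))):
  for v in (150,165,180):
    print(n,v,[np.round(b,2) for b in blobs(im,*box,(0,0,v),(180,60,255))])
E
```

```text
scene bright
[367.51 240.29   6.68   7.02 118.49  36.19] [ 0.5029 -0.2687  0.147 ]
[361.89 236.31   1.71   3.51 121.95   4.12] [ 0.5024 -0.2549  0.147 ]
[293.21 247.17  51.02  53.51 113.13 671.22] [ 0.387 -0.181  0.147]
[ 344.61  213.26   30.38   92.7   118.68 1854.22] [ 0.5222 -0.1927  0.147 ]
[283.17 203.59  27.11  39.29  45.33 429.31] [ 0.4496 -0.0879  0.147 ]
scene dark
[364.55 252.97  20.09  22.82 104.44 351.44] [ 0.517  -0.2613  0.083 ]
[331.47 233.73  21.56  25.05   9.31 382.09] [ 0.5044 -0.1802  0.083 ]
[299.6  216.72  19.94  27.03   2.63 370.75] [ 0.4884 -0.1002  0.083 ]
[363.3  200.45  25.72  41.56 111.86 674.94] [ 0.6276 -0.1661  0.083 ]
top bright
[386.15 207.32  15.24  95.42  82.52 700.31] [ 0.4515 -0.2492  0.147 ]
[319.6  190.9    6.13   6.28 152.19  29.91] [ 0.484  -0.1058  0.147 ]
[355.2  184.19   9.23   9.46 164.72  68.41] [ 0.5001 -0.1823  0.147 ]
[389.51 177.9    5.56   6.29 172.24  27.16] [ 0.5154 -0.2567  0.147 ]
[321.39 170.38  14.19  41.13  87.7  374.84] [ 0.5286 -0.1092  0.147 ]
top dark
[317.28 194.18  20.2   20.5   13.92 325.06] [ 0.4842 -0.1057  0.083 ]
[351.05 187.74  19.43  19.93   2.6  212.22] [ 0.5005 -0.1827  0.083 ]
[385.3  180.57  20.35  20.6  155.1  329.09] [ 0.5188 -0.2614  0.083 ]
scene 150 [array([234.5 , 177.44,   3.3 ,   5.12, 120.49,   7.28]), array([233.31, 156.38,  23.44,  38.72,  72.72, 478.97])]
scene 165 [array([239.53, 154.51,  17.9 ,  28.13,  85.08, 288.69])]
scene 180 [array([238.13, 156.67,  13.59,  20.76,  79.88, 219.25]), array([245.62, 148.17,   1.01,  22.86, 103.69,  13.41])]
top 150 [array([211.52, 179.17,  21.26,  31.45, 143.55, 475.16])]
top 165 [array([211.38, 179.  ,  20.94,  30.93, 143.57, 452.25])]
top 180 [array([211.28, 178.89,  20.45,  30.36, 142.62, 426.72])]
```

```bash
python3 - <<'E'
from h import *
s=pickle.load(open("scene0.pkl","rb"));t=pickle.load(open("top0.pkl","rb"))
print(plane(s,(300.6,199.7),.147), tri([ray(s,(300.6,199.7)),ray(t,(319.6,190.9))]))
print("mouth",plane(s,(238.1,157.5),.09),plane(t,(214,181.5),.09),tri([ray(s,(238.1,157.5)),ray(t,(214,181.5))]))
# top post edge line ends in tc crop
a=plane(t,(170+65/3.2,120+168/3.2),.084);b=plane(t,(170+170/3.2,120+122/3.2),.084);print("post",a,b,np.linalg.norm(a-b),np.degrees(np.arctan2(*(b-a)[1::-1])))
E
```

```text
[ 0.48343783 -0.10508008  0.147     ] (array([ 0.48360066, -0.10552028,  0.14734235]), [np.float64(0.0004447906012219156), np.float64(0.00044479060122191755)])
mouth [0.50825751 0.13244618 0.09      ] [0.50768362 0.12949043 0.09      ] (array([0.50674779, 0.12938127, 0.09314822]), [np.float64(0.0006093888317718697), np.float64(0.0006093888317719093)])
post [0.52827487 0.18549733 0.084     ] [0.56298632 0.11125468 0.084     ] 0.08195642886689954 -64.94200480152057
```

```bash
cat >> h.py <<'E'
def plan(st,wps,yaws,n,dec=2):
    """wps: world TCP waypoints, yaws: jaw heading deg at each, n rows each"""
    import json
    Rt=R.from_quat(st["eef_rot"]);p=np.array(st["tool_pos"]);out=[]
    for w,y,k in zip(wps,yaws,n):
        w=np.array(w,float)
        for i in range(k):
            a=np.radians(y); G=R.from_matrix(np.array([[-np.sin(a),np.cos(a),0],[np.cos(a),np.sin(a),0],[0,0,-1]]).T)
            tv=(Rt.inv()*G).as_rotvec()/(k-i)/(2*np.pi)
            d=Rt.inv().apply((w-p)/(k-i))/.025
            tv=np.round(tv,4);d=np.round(d,dec); out.append((tv,d))
            p=p+Rt.apply(d*.025);Rt=Rt*R.from_rotvec(tv*2*np.pi)
    for i in range(0,len(out),10):
        c=out[i:i+10]
        print(json.dumps({"turn":[list(map(float,t+0.)) for t,_ in c],"dp":[list(map(float,d+0.)) for _,d in c]}).replace("-0.0,","0.0,"),"max",max(abs(d).max() for _,d in c))
    print("end",np.round(p,4))
E
python3 - <<'E'
from h import *
from plant import r
plan(r.get_state(),[(.40,.40,.28),(.484,-.02,.28)],[40,12.6],[11,18])
E
```

```text
{"turn": [[0.0, 0.0, 0.0082], [0.0, 0.0, 0.0083], [0.0, 0.0, 0.0082], [0.0, 0.0, 0.0083], [0.0, 0.0, 0.0082], [0.0, 0.0, 0.0083], [0.0, 0.0, 0.0082], [0.0, 0.0, 0.0083], [-0.0001, 0.0, 0.0082], [0.0, 0.0001, 0.0083]], "dp": [[-0.95, -0.45, -0.27], [-0.98, -0.4, -0.27], [-1.0, -0.35, -0.27], [-1.01, -0.3, -0.27], [-1.03, -0.24, -0.27], [-1.04, -0.19, -0.27], [-1.04, -0.13, -0.27], [-1.05, -0.08, -0.27], [-1.05, -0.03, -0.27], [-1.06, 0.03, -0.27]]} max 1.06
{"turn": [[-0.0001, 0.0, 0.0082], [0.0, 0.0, 0.0042], [0.0, 0.0, 0.0042], [0.0, 0.0, 0.0042], [0.0, 0.0, 0.0042], [0.0, 0.0, 0.0042], [0.0, 0.0, 0.0042], [0.0, 0.0, 0.0042], [0.0, 0.0, 0.0042], [0.0, 0.0, 0.0043]], "dp": [[-1.05, 0.08, -0.26], [-0.84, -0.46, 0.0], [-0.85, -0.43, 0.0], [-0.86, -0.41, 0.0], [-0.87, -0.39, 0.0], [-0.88, -0.37, 0.0], [-0.89, -0.34, 0.0], [-0.9, -0.32, 0.0], [-0.9, -0.3, 0.0], [-0.91, -0.27, 0.0]]} max 1.05
{"turn": [[0.0, 0.0, 0.0042], [0.0, 0.0, 0.0043], [0.0, 0.0, 0.0042], [0.0, 0.0, 0.0043], [0.0, 0.0, 0.0042], [0.0, 0.0, 0.0043], [0.0, 0.0, 0.0042], [0.0, 0.0, 0.0043], [0.0, 0.0, 0.0042]], "dp": [[-0.92, -0.25, 0.0], [-0.92, -0.22, 0.0], [-0.93, -0.2, 0.0], [-0.94, -0.17, 0.0], [-0.94, -0.15, 0.0], [-0.94, -0.12, 0.0], [-0.95, -0.1, 0.0], [-0.95, -0.07, 0.0], [-0.94, -0.05, 0.0]]} max 0.95
end [ 0.484  -0.0199  0.2799]
```

move_arm:
  turn:
    - [0,0,0.008]
    - [0,0,0.008]
    - [0,0,0.008]
    - [0,0,0.008]
    - [0,0,0.008]
    - [0,0,0.008]
    - [0,0,0.008]
    - [0,0,0.008]
    - [0,0,0.008]
    - [0,0,0.008]
  dp:
    - [-0.95,-0.45,-0.25]
    - [-0.95,-0.4,-0.25]
    - [-1,-0.35,-0.25]
    - [-1,-0.3,-0.25]
    - [-1,-0.25,-0.25]
    - [-1,-0.2,-0.25]
    - [-1,-0.15,-0.25]
    - [-1,-0.1,-0.25]
    - [-1,-0.05,-0.25]
    - [-1,0,-0.25]
  jaw: [-1,-1,-1,-1,-1,-1,-1,-1,-1,-1]

```text
clock: 0.98
tool_pos: [0.3746, 0.4207, 0.2689]
eef_rot: [0.393, 0.92, -0.0, -0.0]
contact_force: [0.1, 0.3, 0.6]
opening: 0.996
```

```bash
python3 - <<'E'
from h import *
from plant import r
s=r.get_state();print(s["q"],s["contact_force"])
plan(s,[(.484,-.02,.27)],[12.6],[20])
E
```

```text
[-0.87855495  0.53027724 -0.07631418  1.67720555  0.04781381  0.93646463
 -0.20988614] [0.12809974 0.29339266 0.64061635]
{"turn": [[0.0, 0.0, 0.0043], [0.0, 0.0, 0.0043], [0.0, 0.0, 0.0043], [0.0, 0.0, 0.0043], [0.0, 0.0, 0.0043], [0.0, 0.0, 0.0043], [0.0, 0.0, 0.0043], [0.0, 0.0, 0.0043], [0.0, 0.0, 0.0043], [0.0, 0.0, 0.0043]], "dp": [[-0.79, -0.45, 0.0], [-0.8, -0.43, 0.0], [-0.81, -0.41, 0.0], [-0.82, -0.39, 0.0], [-0.83, -0.36, 0.0], [-0.84, -0.34, 0.0], [-0.85, -0.32, 0.0], [-0.86, -0.29, 0.0], [-0.87, -0.27, 0.0], [-0.87, -0.25, 0.0]]} max 0.87
{"turn": [[0.0, 0.0, 0.0043], [0.0, 0.0, 0.0043], [0.0, 0.0, 0.0044], [0.0, 0.0, 0.0043], [0.0, 0.0, 0.0044], [0.0, 0.0, 0.0043], [0.0, 0.0, 0.0044], [0.0, 0.0, 0.0043], [0.0, 0.0, 0.0044], [-0.0001, 0.0, 0.0043]], "dp": [[-0.88, -0.22, 0.0], [-0.89, -0.2, 0.0], [-0.89, -0.18, 0.0], [-0.9, -0.15, -0.01], [-0.9, -0.13, 0.0], [-0.9, -0.1, -0.01], [-0.9, -0.08, 0.0], [-0.91, -0.05, -0.01], [-0.91, -0.03, 0.0], [-0.91, 0.0, -0.01]]} max 0.91
end [ 0.4841 -0.02    0.2701]
```

move_arm:
  turn:
    - [0,0,0.0043]
    - [0,0,0.0043]
    - [0,0,0.0043]
    - [0,0,0.0043]
    - [0,0,0.0043]
    - [0,0,0.0043]
    - [0,0,0.0043]
    - [0,0,0.0043]
    - [0,0,0.0043]
    - [0,0,0.0043]
  dp:
    - [-0.79,-0.45,0]
    - [-0.8,-0.43,0]
    - [-0.81,-0.41,0]
    - [-0.82,-0.39,0]
    - [-0.83,-0.36,0]
    - [-0.84,-0.34,0]
    - [-0.85,-0.32,0]
    - [-0.86,-0.29,0]
    - [-0.87,-0.27,0]
    - [-0.87,-0.25,0]
  jaw: [-1,-1,-1,-1,-1,-1,-1,-1,-1,-1]

```text
clock: 1.82
tool_pos: [0.429, 0.2006, 0.2687]
eef_rot: [0.513, 0.859, -0.0, -0.0]
contact_force: [-0.1, -0.4, 0.7]
opening: 0.998
```

```bash
python3 - <<'E'
from h import *
from plant import r
st=r.get_state();s=r.snapshot("wrist");pickle.dump((s,st),open("w1.pkl","wb"));cv2.imwrite("pics/w1.png",s["frame"]);print(st["tool_pos"],st["qd"].round(3))
E
```

```text
[0.42902854 0.20057183 0.2686987 ] [ 0.472 -0.077  0.11   0.152 -0.059 -0.077  0.285]
```

View pics/w1.png

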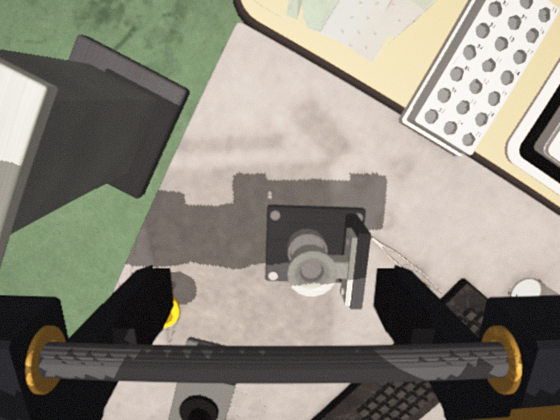

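The wrist view, taken while moving, shows the stand's mouth ring at about (313,268). I'll finish the move and look again at rest.

move_arm:
  turn:
    - [0,0,0.0043]
    - [0,0,0.0043]
    - [0,0,0.0044]
    - [0,0,0.0043]
    - [0,0,0.0044]
    - [0,0,0.0043]
    - [0,0,0.0044]
    - [0,0,0]
    - [0,0,0]
    - [0,0,0]
  dp:
    - [-0.88,-0.22,0]
    - [-0.89,-0.2,0]
    - [-0.89,-0.18,0]
    - [-0.5,-0.1,0]
    - [0,0,0]
    - [0,0,0]
    - [0,0,0]
    - [0,0,0]
    - [0,0,0]
    - [0,0,0]
  jaw: [-1,-1,-1,-1,-1,-1,-1,-1,-1,-1]

```text
clock: 2.7
tool_pos: [0.4482, 0.1242, 0.2688]
eef_rot: [0.591, 0.807, 0.0, -0.0]
contact_force: [-0.1, -0.0, 0.4]
opening: 0.997
```

```bash
python3 - <<'E'
from h import *
from plant import r
st=r.get_state();s=r.snapshot("wrist");pickle.dump((s,st),open("w2.pkl","wb"));cv2.imwrite("pics/w2.png",s["frame"]);print(st["tool_pos"],st["eef_rot"],st["qd"].round(3))
print(proj(s,(.484,-.1057,.147),st),proj(s,(.484,-.1057,.083),st),proj(s,(.507,.13,.09),st))
E
```

```text
[0.44821045 0.12421263 0.26876245] [ 5.90991566e-01  8.06677713e-01  1.07965821e-04 -1.56983304e-04] [ 0.007 -0.     0.002  0.002  0.    -0.     0.   ]
[239.38491322 414.12544035] [243.82997603 372.39882669] [332.63874997 195.17511459]
```

View pics/w2.png

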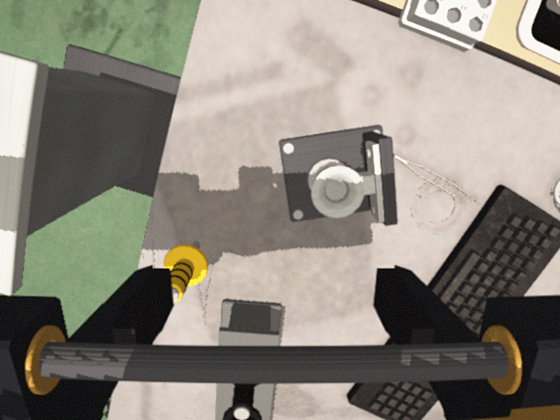

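```bash
python3 - <<'E'
from h import *
s,st=pickle.load(open("w2.pkl","rb"))
crop(s,270,120,140,110,5,"pics/w2a.png");crop(s,200,360,90,60,7,"pics/w2b.png")
E
```

```text
(no output)
```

View pics/w2a.png

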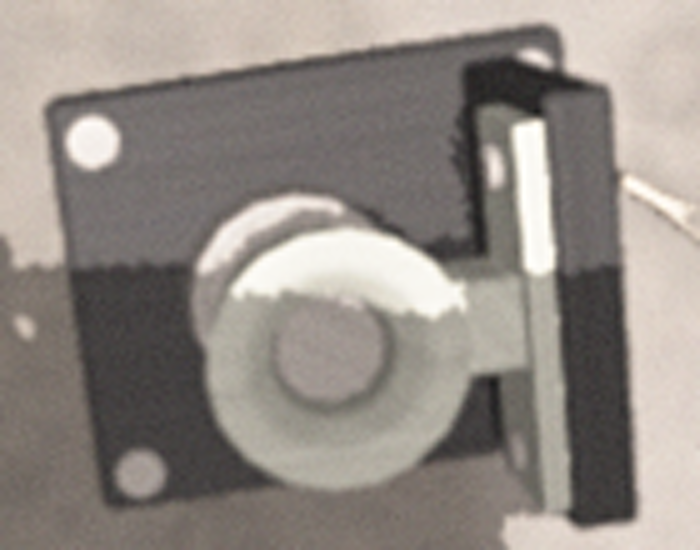

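View pics/w2b.png

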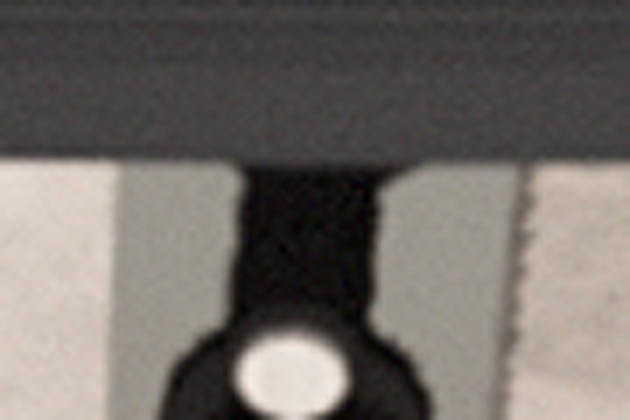

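```bash
python3 - <<'E'
from h import *
s,st=pickle.load(open("w2.pkl","rb"));sc=pickle.load(open("scene0.pkl","rb"));t=pickle.load(open("top0.pkl","rb"))
print("ring",plane(s,(337.3,191.5),.09,st),"pin",plane(s,(336.2,190.6),.080,st),"button",plane(s,(200+292/7-.4,360+374/7-.4),.147,st))
rs=[ray(s,(337.3,191.5),st),ray(sc,(238.1,157.5)),ray(t,(214,181.5))]
print(tri(rs), tri(rs[:2]),tri(rs[::2]))
for n,im,(x,y,w,h) in(("scene",sc,(222,145,32,32)),("top",t,(198,165,32,32))): crop(im,x,y,w,h,18,f"pics/m_{n}.png")
E
```

```text
ring [0.51008042 0.13486201 0.09      ] pin [0.51108285 0.13362389 0.08      ] button [ 0.48548829 -0.10362905  0.147     ]
(array([0.50915144, 0.13259344, 0.08830344]), [np.float64(0.002376812879240593), np.float64(0.0010213406059277456), np.float64(0.0030600961792730777)]) (array([0.51029288, 0.13457615, 0.0874966 ]), [np.float64(0.0003988100031802959), np.float64(0.00039881000318025135)]) (array([0.51135328, 0.13201276, 0.0767633 ]), [np.float64(0.0019156431610206789), np.float64(0.0019156431610206986)])
```

View pics/m_scene.png

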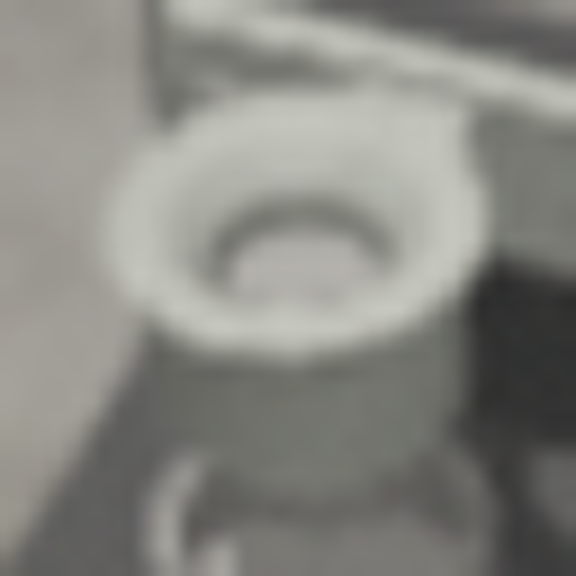

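View pics/m_top.png

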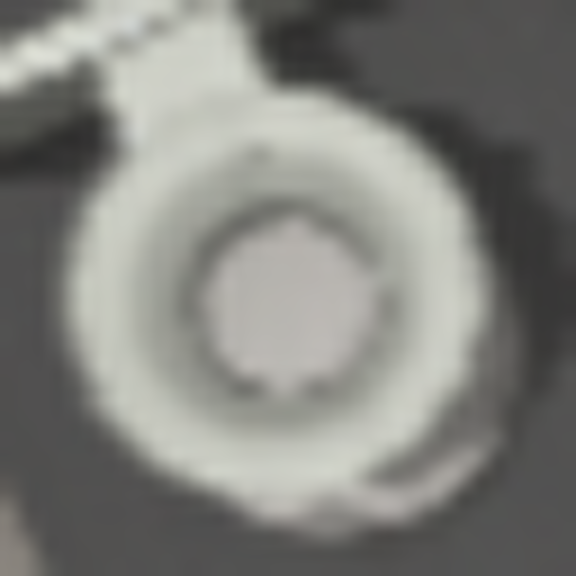

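```bash
python3 - <<'E'
from h import *
from plant import r
sc=pickle.load(open("scene0.pkl","rb"));t=pickle.load(open("top0.pkl","rb"))
print(plane(sc,(238.2,156.8),.09),plane(t,(212.9,180.8),.09),tri([ray(sc,(238.2,156.8)),ray(t,(212.9,180.8))]))
plan(r.get_state(),[(.4843,-.105,.22)],[12.6],[10])
E
```

```text
[0.51005337 0.13420589 0.09      ] [0.5092389  0.13204951 0.09      ] (array([0.50865143, 0.13183675, 0.09254445]), [np.float64(0.0002832987327031463), np.float64(0.0002832987327030846)])
{"turn": [[0.0, 0.0, 0.0014], [0.0, 0.0, 0.0014], [0.0, 0.0, 0.0014], [0.0, 0.0, 0.0014], [0.0, 0.0, 0.0013], [0.0, 0.0, 0.0014], [0.0, 0.0, 0.0013], [0.0, 0.0, 0.0014], [0.0, 0.0, 0.0013], [0.0, 0.0, 0.0014]], "dp": [[-0.92, -0.14, 0.19], [-0.92, -0.13, 0.2], [-0.92, -0.12, 0.19], [-0.92, -0.11, 0.2], [-0.92, -0.11, 0.19], [-0.92, -0.1, 0.2], [-0.92, -0.09, 0.19], [-0.92, -0.08, 0.2], [-0.93, -0.08, 0.19], [-0.92, -0.06, 0.2]]} max 0.93
end [ 0.4844 -0.1049  0.22  ]
```

Mouth estimate is (0.509, 0.133).

move_arm:
  turn:
    - [0,0,0.0014]
    - [0,0,0.0014]
    - [0,0,0.0014]
    - [0,0,0.0014]
    - [0,0,0.0013]
    - [0,0,0.0014]
    - [0,0,0.0013]
    - [0,0,0.0014]
    - [0,0,0.0013]
    - [0,0,0.0014]
  dp:
    - [-0.92,-0.14,0.19]
    - [-0.92,-0.13,0.2]
    - [-0.92,-0.12,0.19]
    - [-0.92,-0.11,0.2]
    - [-0.92,-0.11,0.19]
    - [-0.92,-0.1,0.2]
    - [-0.92,-0.09,0.19]
    - [-0.92,-0.08,0.2]
    - [-0.93,-0.08,0.19]
    - [-0.92,-0.06,0.2]
  jaw: [-1,-1,-1,-1,-1,-1,-1,-1,-1,-1]

```text
clock: 3.58
tool_pos: [0.4844, -0.1066, 0.2198]
eef_rot: [0.626, 0.78, 0.0, 0.0]
contact_force: [0.7, -0.8, -1.0]
opening: 0.998
```

move_arm:
  turn:
    - [0,0,0]
    - [0,0,0]
    - [0,0,0]
  dp:
    - [0,0,0]
    - [0,0,0]
    - [0,0,0]
  jaw: [-1,-1,-1]

```text
clock: 3.83
tool_pos: [0.4842, -0.1046, 0.22]
eef_rot: [0.625, 0.78, 0.0, -0.0]
contact_force: [0.4, 0.5, -0.2]
opening: 1.0
```

```bash
python3 - <<'E'
from h import *
from plant import r
st=r.get_state();s=r.snapshot("wrist");cv2.imwrite("pics/w3.png",s["frame"]);print(st["tool_pos"],st["eef_rot"].round(4),st["q"].round(2))
plan(st,[(.4843,-.105,.094)],[12.6],[9])
E
```

```text
[ 0.48418837 -0.10463998  0.22002143] [ 6.255e-01  7.802e-01  3.000e-04 -4.000e-04] [ 0.07  0.5   0.07  1.94 -0.06  0.7   0.4 ]
{"turn": [[0.0, 0.0, 0.0], [0.0, 0.0, 0.0], [0.0, 0.0, 0.0], [0.0, 0.0, 0.0], [0.0, 0.0, 0.0], [0.0, 0.0, 0.0], [0.0, -0.0001, 0.0], [0.0, 0.0, -0.0001], [0.0, -0.0001, 0.0]], "dp": [[0.0, 0.0, 0.56], [0.0, 0.0, 0.56], [0.0, 0.0, 0.56], [0.0, 0.0, 0.56], [0.0, 0.0, 0.56], [-0.01, 0.0, 0.56], [0.0, 0.0, 0.56], [0.0, 0.0, 0.56], [-0.01, 0.0, 0.56]]} max 0.56
end [ 0.4843 -0.105   0.094 ]
```

View pics/w3.png

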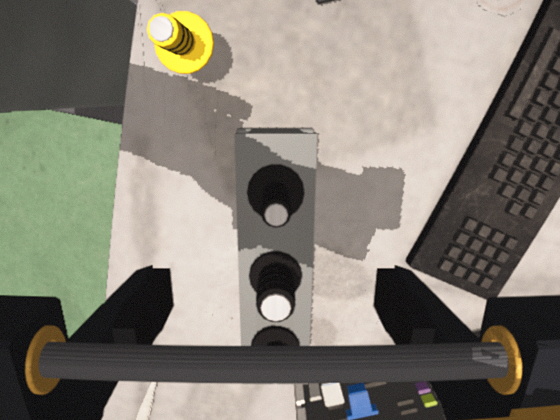

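The drift's button is at (276,214), where the grasp axis at that height should project (about 273,217). It lines up, so I'll descend.

move_arm:
  turn:
    - [0,0,0]
    - [0,0,0]
    - [0,0,0]
    - [0,0,0]
    - [0,0,0]
    - [0,0,0]
    - [0,0,0]
    - [0,0,0]
    - [0,0,0]
    - [0,0,0]
  dp:
    - [0,0.05,0.56]
    - [0,0,0.56]
    - [0,0,0.56]
    - [0,0,0.56]
    - [0,0,0.56]
    - [0,0,0.56]
    - [0,0,0.56]
    - [0,0,0.56]
    - [0,0,0.5]
    - [0,0,0]
  jaw: [-1,-1,-1,-1,-1,-1,-1,-1,-1,-1]

```text
clock: 4.72
tool_pos: [0.4844, -0.1034, 0.094]
eef_rot: [0.625, 0.781, -0.0, -0.002]
contact_force: [0.7, -0.4, 0.7]
opening: 0.998
```

move_arm:
  turn:
    - [0,0,0]
    - [0,0,0]
    - [0,0,0]
    - [0,0,0]
    - [0,0,0]
    - [0,0,0]
    - [0,0,0]
    - [0,0,0]
    - [0,0,0]
    - [0,0,0]
  dp:
    - [0,0,0]
    - [0,0,0]
    - [0,0,0]
    - [0,0,0]
    - [0,0,0]
    - [0,0,0]
    - [0,0,0]
    - [0,0,0]
    - [0,0,0]
    - [0,0,0]
  jaw: [0,0.3,1,1,1,1,1,1,1,1]
  newtons: 40

```text
clock: 5.55
tool_pos: [0.4854, -0.1055, 0.0955]
eef_rot: [0.626, 0.78, 0.0, -0.0]
contact_force: [-0.5, -0.5, -0.2]
opening: 0.267
```

```bash
python3 - <<'E'
from h import *
from plant import r
st=r.get_state();s=r.snapshot("scene");crop(s,200,120,200,150,4,"pics/s4.png");print(st["tool_pos"],st["opening"]*88)
E
```

```text
[ 0.48539191 -0.10550343  0.09553729] 23.538568425037734
```

View pics/s4.png

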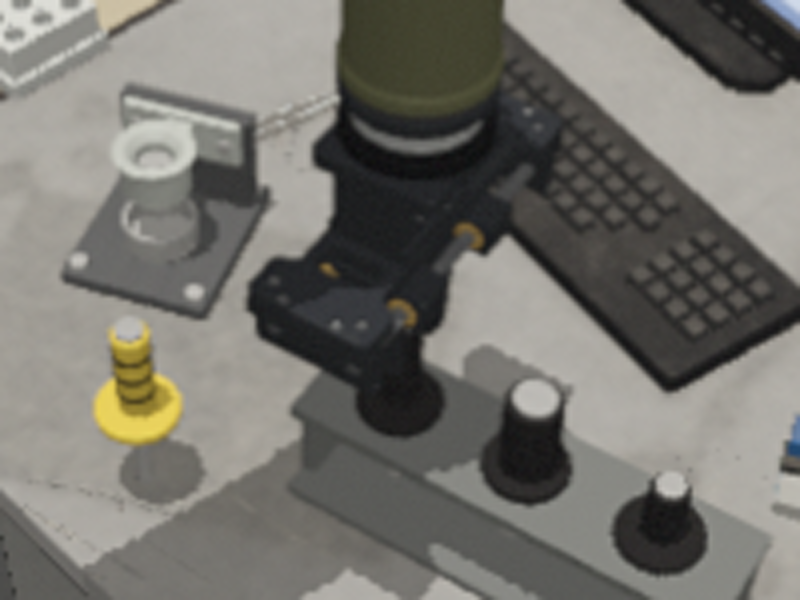

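move_arm:
  turn:
    - [0,0,0]
    - [0,0,0]
    - [0,0,0]
    - [0,0,0]
  dp:
    - [0,0,0]
    - [0,0,0]
    - [0,0,0]
    - [0,0,0]
  jaw: [1,1,1,1]
  newtons: 50

```text
clock: 5.93
tool_pos: [0.4856, -0.1054, 0.0955]
eef_rot: [0.626, 0.78, 0.0, 0.0]
contact_force: [-0.0, 0.1, -1.3]
opening: 0.234
```

move_arm:
  turn:
    - [0,0,0]
    - [0,0,0]
    - [0,0,0]
    - [0,0,0]
    - [0,0,0]
    - [0,0,0]
    - [0,0,0]
    - [0,0,0]
    - [0,0,0]
    - [0,0,0]
  dp:
    - [0,0,-0.2]
    - [0,0,-0.4]
    - [0,0,-0.5]
    - [0,0,-0.5]
    - [0,0,-0.5]
    - [0,0,-0.5]
    - [0,0,-0.5]
    - [0,0,-0.5]
    - [0,0,-0.5]
    - [0,0,-0.4]
  jaw: [1,1,1,1,1,1,1,1,1,1]

```text
clock: 6.77
tool_pos: [0.4849, -0.1055, 0.2091]
eef_rot: [0.626, 0.78, -0.0, -0.0]
contact_force: [0.5, 0.3, -1.5]
opening: 0.237
```

```bash
python3 - <<'E'
from h import *
from plant import r
st=r.get_state();s=r.snapshot("scene");crop(s,200,80,200,150,4,"pics/s5.png");print(st["tool_pos"],st["opening"]*88,st["contact_force"])
plan(st,[(.509,.133,.20)],[12.6],[14])
E
```

```text
[ 0.48491622 -0.10550992  0.20906579] 20.869510004048717 [ 0.48565531  0.33491042 -1.51017785]
{"turn": [[0.0, 0.0, 0.0], [0.0, 0.0, 0.0], [0.0, 0.0, 0.0], [0.0, 0.0, 0.0], [0.0, 0.0, 0.0], [0.0, 0.0, 0.0], [0.0, 0.0, 0.0], [0.0, 0.0, 0.0], [0.0, 0.0, -0.0001], [0.0, 0.0, 0.0]], "dp": [[0.65, 0.21, 0.03], [0.65, 0.21, 0.03], [0.65, 0.22, 0.03], [0.65, 0.21, 0.02], [0.65, 0.22, 0.03], [0.65, 0.21, 0.02], [0.65, 0.22, 0.03], [0.65, 0.21, 0.02], [0.65, 0.22, 0.03], [0.65, 0.22, 0.02]]} max 0.65
{"turn": [[0.0, 0.0, -0.0001], [0.0, 0.0, 0.0], [0.0, 0.0, -0.0001], [0.0, 0.0, 0.0]], "dp": [[0.65, 0.21, 0.03], [0.65, 0.22, 0.02], [0.65, 0.21, 0.03], [0.66, 0.22, 0.02]]} max 0.66
end [0.509  0.1331 0.2001]
```

View pics/s5.png

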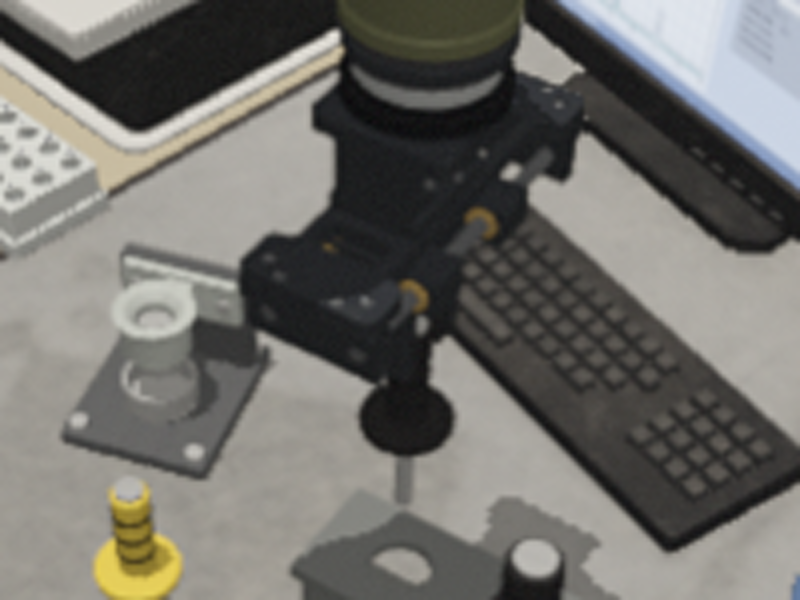

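The drift is lifted and hangs straight, and its empty hole shows at crop (403,565). I'll carry it over to the bore.

move_arm:
  turn:
    - [0,0,0]
    - [0,0,0]
    - [0,0,0]
    - [0,0,0]
    - [0,0,0]
    - [0,0,0]
    - [0,0,0]
    - [0,0,0]
    - [0,0,0]
    - [0,0,0]
  dp:
    - [0.4,0.12,0]
    - [0.65,0.21,0]
    - [0.7,0.23,0]
    - [0.7,0.23,0]
    - [0.7,0.23,0]
    - [0.7,0.23,0]
    - [0.7,0.23,0]
    - [0.7,0.23,0]
    - [0.7,0.23,0.03]
    - [0.7,0.23,0.03]
  jaw: [1,1,1,1,1,1,1,1,1,1]

```text
clock: 7.65
tool_pos: [0.5012, 0.0704, 0.2056]
eef_rot: [0.626, 0.78, -0.001, -0.001]
contact_force: [-0.8, 0.4, -1.6]
opening: 0.231
```

move_arm:
  turn:
    - [0,0,0]
    - [0,0,0]
    - [0,0,0]
    - [0,0,0]
    - [0,0,0]
    - [0,0,0]
    - [0,0,0]
  dp:
    - [0.7,0.23,0]
    - [0.65,0.22,0]
    - [0.65,0.22,0]
    - [0.4,0.1,0]
    - [0,0,0]
    - [0,0,0]
    - [0,0,0]
  jaw: [1,1,1,1,1,1,1]

```text
clock: 8.23
tool_pos: [0.5077, 0.1299, 0.2063]
eef_rot: [0.626, 0.779, -0.001, 0.0]
contact_force: [1.0, -0.4, -1.6]
opening: 0.232
```

```bash
python3 - <<'E'
from h import *
from plant import r
st=r.get_state();print(st["tool_pos"],st["opening"]*88,st["contact_force"])
for n in("scene","top","wrist"):
    s=r.snapshot(n);pickle.dump((s,st),open(n+"6.pkl","wb"))
    if n=="scene":crop(s,200,80,120,110,6,"pics/s6.png")
    elif n=="top": crop(s,170,120,120,100,6,"pics/t6.png")
    else: cv2.imwrite("pics/w6.png",s["frame"])
plan(st,[(.509,.133,.20)],[12.6],[2])
E
```

```text
[0.50771727 0.12994589 0.20626569] 20.407676860880105 [ 0.99744259 -0.37863589 -1.58554678]
{"turn": [[-0.0001, 0.0001, -0.0002], [-0.0001, 0.0001, -0.0003]], "dp": [[0.05, 0.04, 0.13], [0.06, 0.04, 0.12]]} max 0.13
end [0.5091 0.1331 0.2   ]
```

View pics/s6.png

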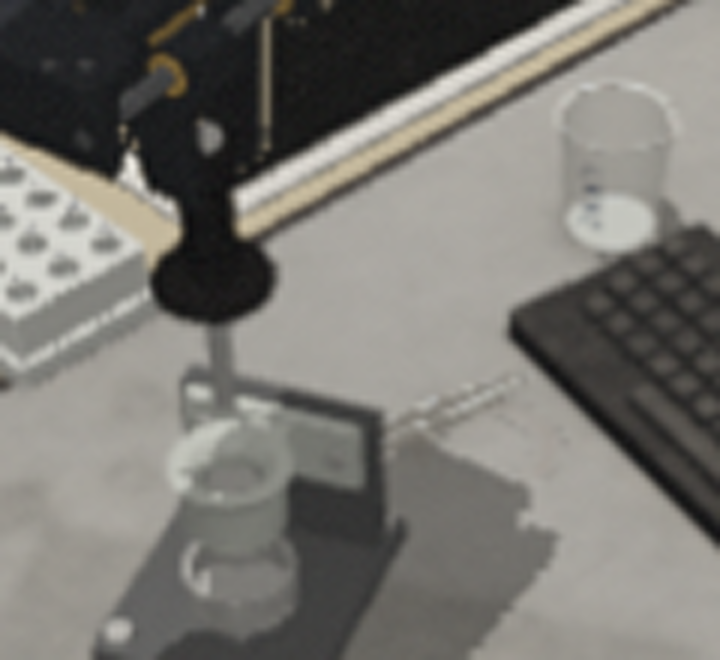

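View pics/w6.png

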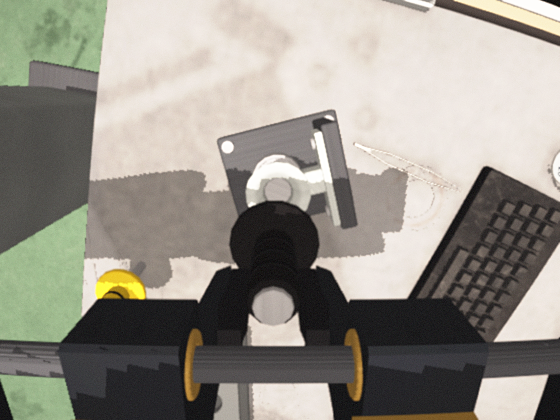

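```bash
python3 - <<'E'
from h import *
S,st=pickle.load(open("scene6.pkl","rb"));W,_=pickle.load(open("wrist6.pkl","rb"))
tip=st["tool_pos"][2]-.0805
print("tip scene",plane(S,(237.1,147.9),tip),"ring scene",plane(S,(238.2,156.7),.09))
# wrist: fit guard ellipse/ ring by mask
crop(W,210,140,130,130,6,"pics/w6c.png")
print("guard wrist",plane(W,(274.5,246),tip+.064,st),"ring wrist",plane(W,(278,190),.09,st),"pin",plane(W,(277,190),.08,st))
E
```

```text
tip scene [0.50513771 0.12879205 0.12576569] ring scene [0.51028491 0.13448198 0.09      ]
guard wrist [0.50832758 0.1293009  0.18976569] ring wrist [0.5093787 0.1380019 0.09     ] pin [0.50918547 0.13551786 0.08      ]
```

View pics/w6c.png

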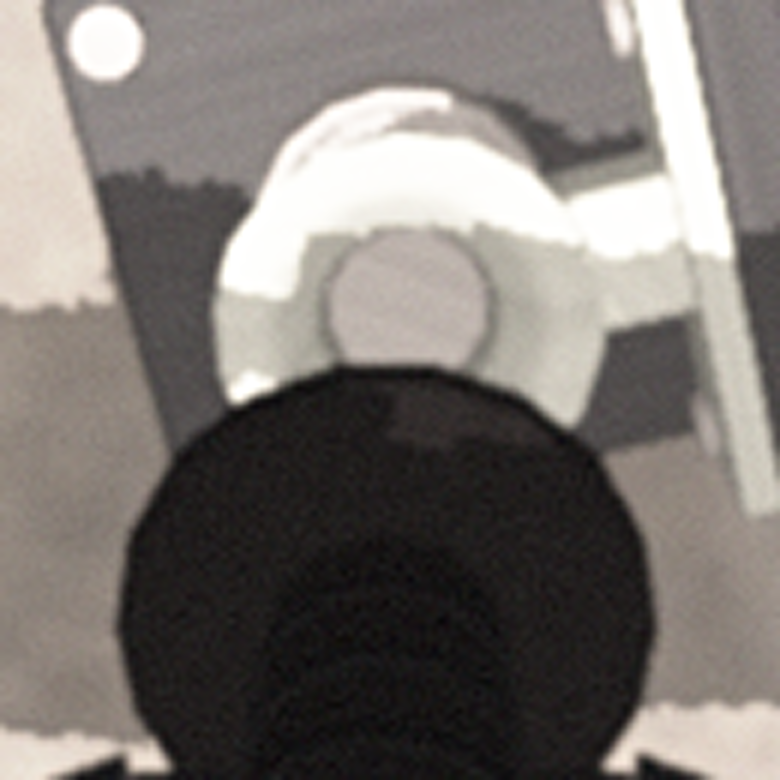

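View pics/t6.png

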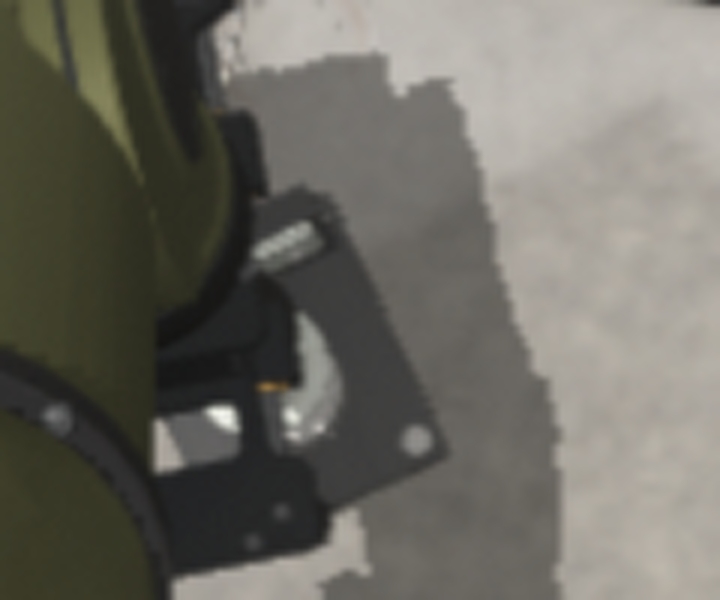

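move_arm:
  turn:
    - [0,0,0]
    - [0,0,0]
    - [0,0,0]
    - [0,0,0]
    - [0,0,0]
    - [0,0,0]
    - [0,0,0]
  dp:
    - [0.08,0.06,0]
    - [0.08,0.06,0.2]
    - [0,0,0.3]
    - [0,0,0.2]
    - [0,0,0.1]
    - [0,0,0]
    - [0,0,0]
  jaw: [1,1,1,1,1,1,1]
  newtons: 60

```text
clock: 8.97
tool_pos: [0.5101, 0.1357, 0.1862]
eef_rot: [0.626, 0.78, -0.0, -0.0]
contact_force: [-0.2, -0.5, -2.2]
opening: 0.236
```

```bash
python3 - <<'E'
from h import *
from plant import r
st=r.get_state();print(st["tool_pos"],st["opening"]*88,st["contact_force"])
S=r.snapshot("scene");pickle.dump((S,st),open("scene7.pkl","wb"))
crop(S,200,100,90,80,8,"pics/s7.png")
E
```

```text
[0.51005456 0.13573666 0.18622959] 20.75040038096042 [-0.16317163 -0.53465837 -2.18864065]
```

View pics/s7.png

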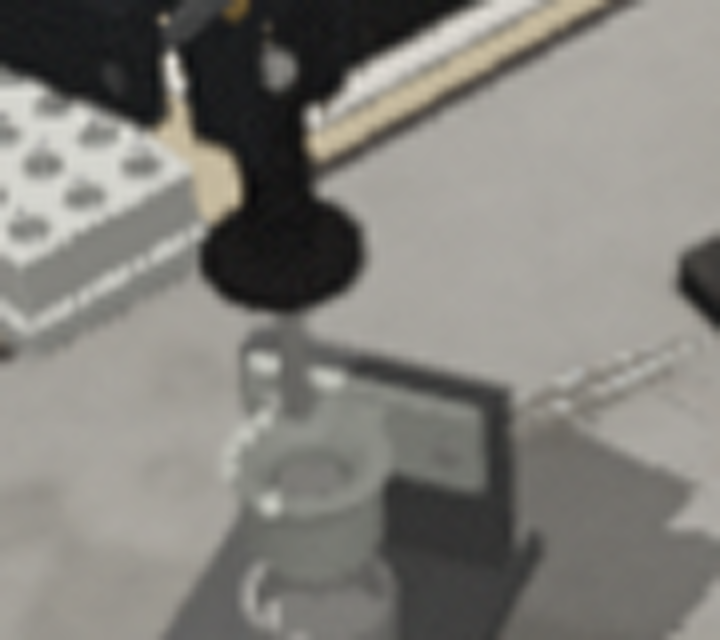

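The drift axis, extended down to mouth height, falls within about 1 mm of the ring centre at crop (309,458). I'll descend into the bore.

move_arm:
  turn:
    - [0,0,0]
    - [0,0,0]
    - [0,0,0]
    - [0,0,0]
    - [0,0,0]
    - [0,0,0]
    - [0,0,0]
    - [0,0,0]
  dp:
    - [0,0,0.1]
    - [0,0,0.2]
    - [0,0,0.2]
    - [0,0,0.2]
    - [0,0,0.15]
    - [0,0,0.1]
    - [0,0,0.1]
    - [0,0,0]
  jaw: [1,1,1,1,1,1,1,1]

```text
clock: 9.68
tool_pos: [0.51, 0.1358, 0.1598]
eef_rot: [0.626, 0.78, -0.0, -0.0]
contact_force: [0.8, -0.0, -1.2]
opening: 0.236
```

move_arm:
  turn:
    - [0,0,0]
    - [0,0,0]
    - [0,0,0]
    - [0,0,0]
    - [0,0,0]
    - [0,0,0]
  dp:
    - [0,0,0.05]
    - [0,0,0.05]
    - [0,0,0.1]
    - [0,0,0.1]
    - [0,0,0.1]
    - [0,0,0]
  jaw: [1,1,1,1,1,1]

```text
clock: 10.18
tool_pos: [0.5107, 0.136, 0.1507]
eef_rot: [0.626, 0.78, 0.001, 0.0]
contact_force: [-0.5, 0.0, 1.7]
opening: 0.234
```

move_arm:
  turn:
    - [0,0,0]
    - [0,0,0]
    - [0,0,0]
  dp:
    - [0,0,0.1]
    - [0,0,0.1]
    - [0,0,0.1]
  jaw: [1,1,1]

```text
clock: 10.43
tool_pos: [0.5108, 0.136, 0.1434]
eef_rot: [0.626, 0.78, 0.001, 0.0]
contact_force: [-0.4, -0.3, 5.8]
opening: 0.225
```

```bash
python3 - <<'E'
from h import *
from plant import r
st=r.get_state();print(st["tool_pos"],st["contact_force"],st["moment"])
S=r.snapshot("scene");pickle.dump((S,st),open("scene8.pkl","wb"))
crop(S,200,110,90,80,8,"pics/s8.png")
E
```

```text
[0.51084444 0.13598013 0.14343942] [-0.43224848 -0.29818612  5.76012823] [-0.12544521  0.28874837  0.01521216]
```

View pics/s8.png

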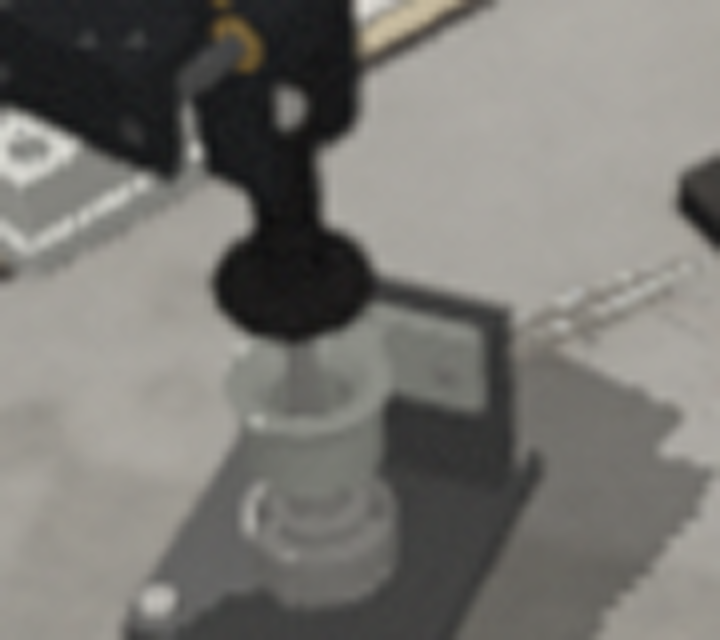

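The pin's head now shows below the barrel. The guard has moved down as far as the TCP, so the drift isn't slipping. Force is about 8 N net of the drift's weight, so I'll continue.

move_arm:
  turn:
    - [0,0,0]
    - [0,0,0]
    - [0,0,0]
    - [0,0,0]
    - [0,0,0]
  dp:
    - [0,0,0.1]
    - [0,0,0.1]
    - [0,0,0.1]
    - [0,0,0.1]
    - [0,0,0.05]
  jaw: [1,1,1,1,1]

```text
clock: 10.9
tool_pos: [0.5108, 0.136, 0.132]
eef_rot: [0.626, 0.78, 0.001, 0.0]
contact_force: [-1.4, -0.3, 6.0]
opening: 0.23
```

move_arm:
  turn:
    - [0,0,0]
    - [0,0,0]
    - [0,0,0]
  dp:
    - [0,0,0.05]
    - [0,0,0.05]
    - [0,0,0]
  jaw: [1,1,1]

```text
clock: 11.15
tool_pos: [0.5108, 0.136, 0.1294]
eef_rot: [0.626, 0.78, 0.001, 0.0]
contact_force: [-0.2, -0.1, 4.2]
opening: 0.232
```

move_arm:
  turn:
    - [0,0,0]
    - [0,0,0]
    - [0,0,0]
  dp:
    - [0,0,0.05]
    - [0,0,0.05]
    - [0,0,0]
  jaw: [1,1,1]

```text
clock: 11.4
tool_pos: [0.5114, 0.1361, 0.128]
eef_rot: [0.626, 0.78, 0.001, 0.001]
contact_force: [-1.6, 0.7, 12.6]
opening: 0.231
```

move_arm:
  turn:
    - [0,0,0]
    - [0,0,0]
    - [0,0,0]
  dp:
    - [0,0,0.05]
    - [0,0,0.05]
    - [0,0,0]
  jaw: [1,1,1]

```text
clock: 11.65
tool_pos: [0.5125, 0.1363, 0.1276]
eef_rot: [0.626, 0.78, 0.003, 0.001]
contact_force: [-3.5, -1.1, 31.4]
opening: 0.229
```

```bash
python3 - <<'E'
from h import *
from plant import r
st=r.get_state();print(st["tool_pos"],st["contact_force"],st["moment"])
S=r.snapshot("scene");pickle.dump((S,st),open("scene9.pkl","wb"))
crop(S,200,110,90,80,8,"pics/s9.png")
E
```

```text
[0.51252076 0.13634104 0.12764429] [-3.49771608 -1.14675644 31.36565298] [-0.37236548  1.37131292 -0.01344842]
```

View pics/s9.png

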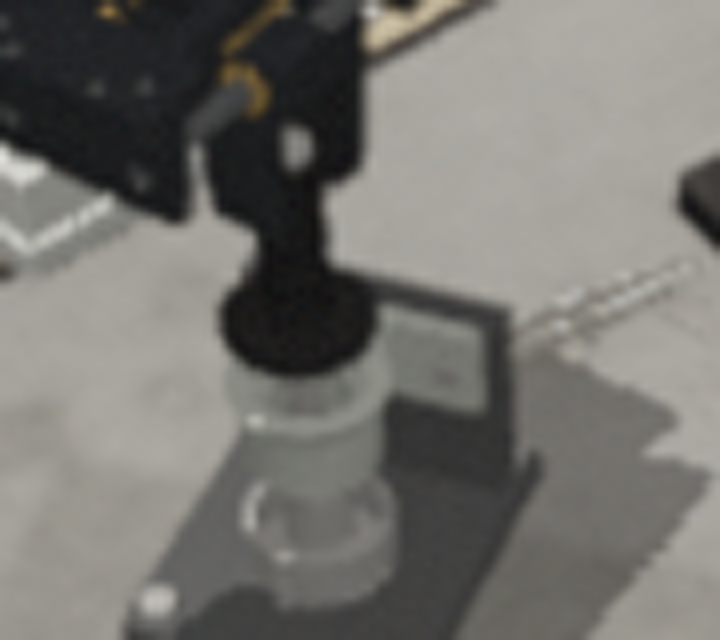

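The pin is on the cup floor: force jumped to 31 N with the tip at z≈0.047, against 0.048 expected. Withdrawing.

move_arm:
  turn:
    - [0,0,0]
    - [0,0,0]
    - [0,0,0]
    - [0,0,0]
    - [0,0,0]
    - [0,0,0]
    - [0,0,0]
    - [0,0,0]
    - [0,0,0]
    - [0,0,0]
  dp:
    - [0,0,-0.1]
    - [0,0,-0.2]
    - [0,0,-0.4]
    - [0,0,-0.4]
    - [0,0,-0.45]
    - [0,0,-0.45]
    - [0,0,-0.45]
    - [0,0,-0.45]
    - [0,0,-0.45]
    - [0,0,-0.2]
  jaw: [1,1,1,1,1,1,1,1,1,1]

```text
clock: 12.53
tool_pos: [0.511, 0.136, 0.2145]
eef_rot: [0.626, 0.78, 0.001, 0.001]
contact_force: [0.2, 0.4, -2.1]
opening: 0.233
```

move_arm:
  turn:
    - [0,0,0]
    - [0,0,0]
  dp:
    - [0,0,0]
    - [0,0,0]
  jaw: [1,1]

```text
clock: 12.7
tool_pos: [0.5102, 0.1359, 0.2129]
eef_rot: [0.626, 0.78, 0.0, 0.0]
contact_force: [0.2, -0.8, -1.9]
opening: 0.232
```

```bash
python3 - <<'E'
from h import *
from plant import r
st=r.get_state();print(st["tool_pos"],st["contact_force"],st["opening"]*88)
S=r.snapshot("scene");crop(S,200,80,100,110,7,"pics/s10.png")
S=r.snapshot("wrist");crop(S,200,130,140,200,4,"pics/w10.png")
plan(st,[(.4852,-.1055,.21)],[12.6],[16])
E
```

```text
[0.51021036 0.13588171 0.21285054] [ 0.22918513 -0.77573192 -1.94254639] 20.42847179066212
{"turn": [[0.0, 0.0, 0.0], [0.0, 0.0, 0.0], [0.0, 0.0, 0.0], [0.0, 0.0, 0.0], [0.0, 0.0, 0.0], [0.0, 0.0, 0.0], [0.0, 0.0, 0.0], [0.0, 0.0, 0.0], [0.0, 0.0, 0.0], [0.0, 0.0, 0.0]], "dp": [[-0.58, -0.19, 0.01], [-0.58, -0.19, 0.01], [-0.57, -0.19, 0.01], [-0.58, -0.19, 0.01], [-0.57, -0.19, 0.01], [-0.58, -0.19, 0.01], [-0.57, -0.19, 0.01], [-0.58, -0.19, 0.0], [-0.57, -0.19, 0.01], [-0.58, -0.19, 0.0]]} max 0.58
{"turn": [[0.0, 0.0, 0.0], [0.0, 0.0, -0.0001], [0.0, 0.0, 0.0], [0.0, 0.0, -0.0001], [0.0, 0.0, 0.0], [0.0, 0.0, -0.0001]], "dp": [[-0.57, -0.19, 0.01], [-0.58, -0.2, 0.0], [-0.57, -0.19, 0.01], [-0.58, -0.2, 0.0], [-0.57, -0.19, 0.01], [-0.58, -0.2, 0.0]]} max 0.58
end [ 0.4852 -0.1055  0.2101]
```

View pics/s10.png

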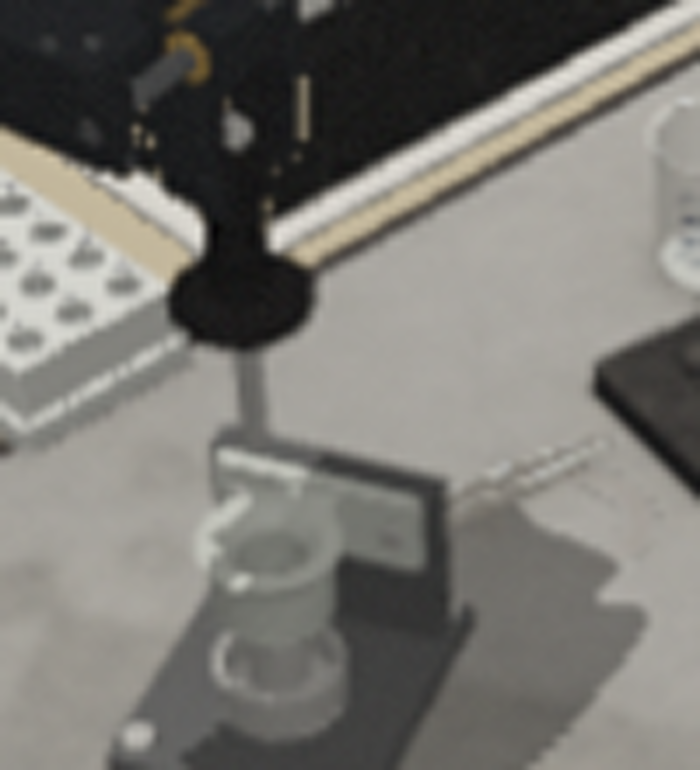

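View pics/w10.png

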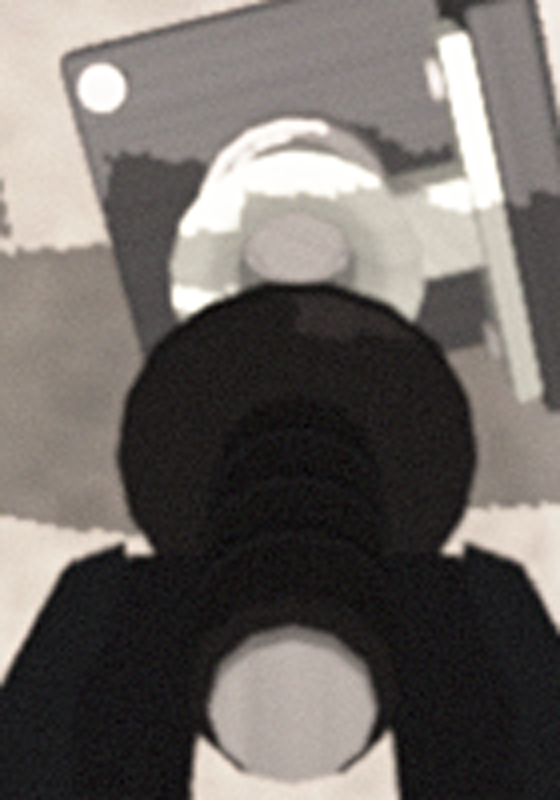

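The drift is clear of the bore and still straight. The pin's top now lies deep: in the wrist crop at (297,247) it's cut off by the bore edge. Returning to the rack.

move_arm:
  turn:
    - [0,0,0]
    - [0,0,0]
    - [0,0,0]
    - [0,0,0]
    - [0,0,0]
    - [0,0,0]
    - [0,0,0]
    - [0,0,0]
    - [0,0,0]
    - [0,0,0]
  dp:
    - [-0.35,-0.12,0]
    - [-0.6,-0.2,0]
    - [-0.7,-0.23,0]
    - [-0.7,-0.23,0]
    - [-0.7,-0.23,0]
    - [-0.7,-0.23,0]
    - [-0.7,-0.23,0]
    - [-0.7,-0.23,0]
    - [-0.7,-0.23,0]
    - [-0.7,-0.23,0]
  jaw: [1,1,1,1,1,1,1,1,1,1]

```text
clock: 13.63
tool_pos: [0.4921, -0.0374, 0.2123]
eef_rot: [0.626, 0.78, -0.001, -0.0]
contact_force: [0.1, 0.2, -2.4]
opening: 0.231
```

move_arm:
  turn:
    - [0,0,0]
    - [0,0,0]
    - [0,0,0]
    - [0,0,0]
    - [0,0,0]
    - [0,0,0]
    - [0,0,0]
    - [0,0,0]
  dp:
    - [-0.7,-0.23,0]
    - [-0.7,-0.23,0]
    - [-0.6,-0.2,0]
    - [-0.5,-0.2,0]
    - [-0.2,-0.08,0]
    - [0,0,0]
    - [0,0,0]
    - [0,0,0]
  jaw: [1,1,1,1,1,1,1,1]

```text
clock: 14.3
tool_pos: [0.4847, -0.1055, 0.2126]
eef_rot: [0.625, 0.78, 0.0, -0.0]
contact_force: [0.4, 0.5, -1.4]
opening: 0.234
```

```bash
python3 - <<'E'
from h import *
from plant import r
st=r.get_state();print(st["tool_pos"],st["contact_force"],st["opening"]*88)
plan(st,[(.4852,-.1055,.21)],[12.6],[1])
S=r.snapshot("scene");crop(S,220,110,100,80,7,"pics/s11b.png");crop(S,260,150,100,100,7,"pics/s11.png")
E
```

```text
[ 0.48468339 -0.10554918  0.21260886] [ 0.36215068  0.46823574 -1.37111436] 20.620932075644493
{"turn": [[0.0, -0.0001, -0.0001]], "dp": [[0.0, 0.02, 0.1]]} max 0.1
end [ 0.4852 -0.1054  0.2101]
```

View pics/s11.png

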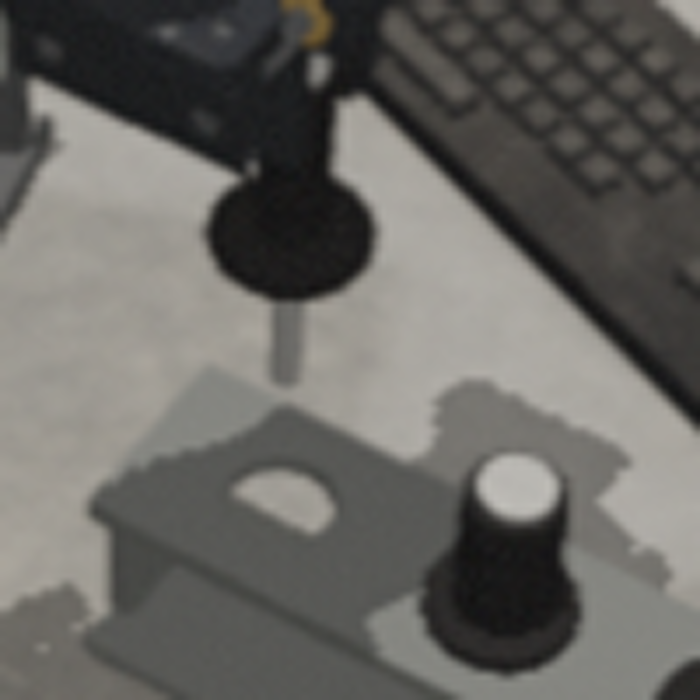

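View pics/s11b.png

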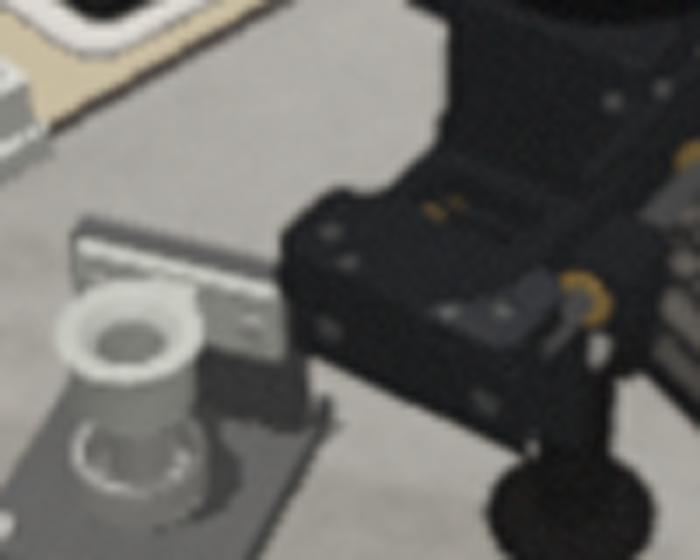

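The drift hangs over the hole at crop (284,500), and the bore looks empty of the pin's upper end. Lowering.

move_arm:
  turn:
    - [0,0,0]
    - [0,0,0]
    - [0,0,0]
    - [0,0,0]
    - [0,0,0]
    - [0,0,0]
    - [0,0,0]
    - [0,0,0]
    - [0,0,0]
    - [0,0,0]
  dp:
    - [0,0.02,0.3]
    - [0,0,0.5]
    - [0,0,0.5]
    - [0,0,0.5]
    - [0,0,0.5]
    - [0,0,0.5]
    - [0,0,0.5]
    - [0,0,0.5]
    - [0,0,0.4]
    - [0,0,0.2]
  jaw: [1,1,1,1,1,1,1,1,1,1]

```text
clock: 15.18
tool_pos: [0.4846, -0.1056, 0.1012]
eef_rot: [0.625, 0.78, -0.0, -0.001]
contact_force: [0.5, 0.5, -2.5]
opening: 0.237
```

move_arm:
  turn:
    - [0,0,0]
    - [0,0,0]
    - [0,0,0]
    - [0,0,0]
  dp:
    - [0,0,0.1]
    - [0,0,0.05]
    - [0,0,0.05]
    - [0,0,0]
  jaw: [1,1,1,1]

```text
clock: 15.52
tool_pos: [0.4854, -0.1065, 0.098]
eef_rot: [0.626, 0.78, 0.0, 0.0]
contact_force: [-0.3, -0.3, -1.4]
opening: 0.233
```

move_arm:
  turn:
    - [0,0,0]
    - [0,0,0]
    - [0,0,0]
    - [0,0,0]
  dp:
    - [0,0,0.05]
    - [0,0,0.05]
    - [0,0,0]
    - [0,0,0]
  jaw: [1,1,1,1]

```text
clock: 15.85
tool_pos: [0.4855, -0.1066, 0.0955]
eef_rot: [0.626, 0.78, 0.0, 0.0]
contact_force: [-0.2, -0.2, 0.0]
opening: 0.233
```

```bash
python3 - <<'E'
from h import *
from plant import r
st=r.get_state();print(st["tool_pos"],st["contact_force"])
S=r.snapshot("scene");crop(S,260,150,100,100,7,"pics/s12.png")
E
```

```text
[ 0.48549991 -0.10658742  0.09554013] [-0.20846648 -0.1685587   0.04274625]
```

View pics/s12.png

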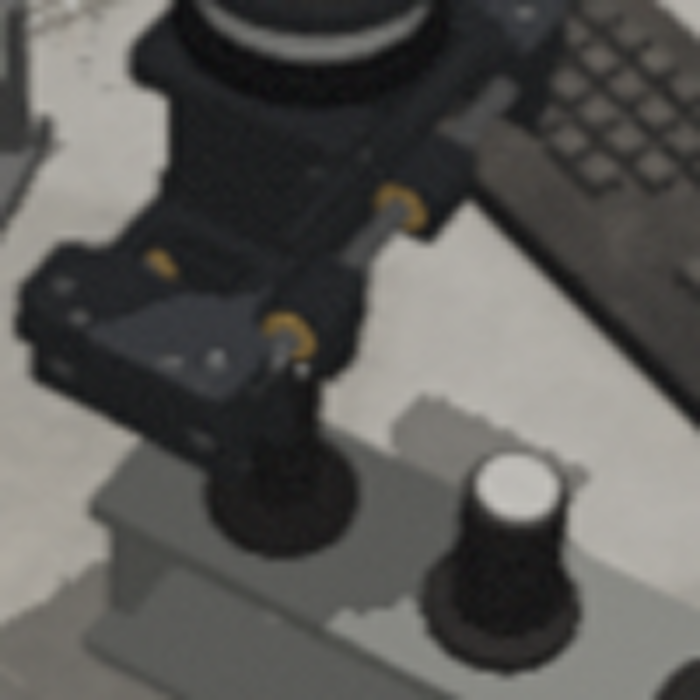

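The guard is seated at TCP z 0.0955, the same height as at pick-up, and the weight is off the wrist. Releasing and lifting clear.

move_arm:
  turn:
    - [0,0,0]
    - [0,0,0]
    - [0,0,0]
    - [0,0,0]
    - [0,0,0]
    - [0,0,0]
    - [0,0,0]
    - [0,0,0]
    - [0,0,0]
    - [0,0,0]
  dp:
    - [0,0,0.02]
    - [0,0,0]
    - [0,0,0]
    - [0,0,0]
    - [0,0,0]
    - [0,0,0]
    - [0,0,0]
    - [0,0,0]
    - [0,0,0]
    - [0,0,0]
  jaw: [1,0.5,0.4,0.3,0.1,-0.2,-0.5,-0.8,-0.8,-0.8]

```text
clock: 16.73
tool_pos: [0.4851, -0.1065, 0.0948]
eef_rot: [0.626, 0.78, 0.0, -0.0]
contact_force: [0.4, -0.6, -0.1]
opening: 0.782
```

move_arm:
  turn:
    - [0,0,0]
    - [0,0,0]
    - [0,0,0]
    - [0,0,0]
    - [0,0,0]
    - [0,0,0]
    - [0,0,0]
    - [0,0,0]
    - [0,0,0]
    - [0,0,0]
  dp:
    - [0,0,-0.2]
    - [0,0,-0.5]
    - [0,0,-0.7]
    - [0,0,-0.8]
    - [0,0,-0.8]
    - [0,0,-0.8]
    - [0,0,-0.8]
    - [0,0,-0.8]
    - [0,0,-0.8]
    - [0,0,-0.2]
  jaw: [-0.8,-0.8,-0.8,-0.8,-0.8,-0.8,-0.8,-0.8,-0.8,-0.8]

```text
clock: 17.57
tool_pos: [0.4867, -0.1069, 0.2579]
eef_rot: [0.626, 0.78, 0.001, 0.002]
contact_force: [-0.0, -0.7, 1.0]
opening: 0.9
```

move_arm:
  turn:
    - [0,0,0]
    - [0,0,0]
    - [0,0,0]
    - [0,0,0]
    - [0,0,0]
    - [0,0,0]
    - [0,0,0]
    - [0,0,0]
  dp:
    - [0.6,0.1,0]
    - [0.8,0.1,0]
    - [0.8,0.1,0]
    - [0.8,0.1,0]
    - [0.6,0,0]
    - [0.3,0,0]
    - [0,0,0]
    - [0,0,0]
  jaw: [-0.8,-0.8,-0.8,-0.8,-0.8,-0.8,-0.8,-0.8]

```text
clock: 18.23
tool_pos: [0.4736, -0.0097, 0.2546]
eef_rot: [0.626, 0.78, -0.0, 0.0]
contact_force: [0.0, -0.8, 0.2]
opening: 0.897
```

```bash
python3 - <<'E'
from h import *
from plant import r
st=r.get_state();print(st["tool_pos"],st["contact_force"],st["opening"])
S=r.snapshot("scene");crop(S,200,120,200,150,4,"pics/s13.png")
T=r.snapshot("top");crop(T,170,120,250,120,3.2,"pics/t13.png")
W=r.snapshot("wrist");cv2.imwrite("pics/w13.png",W["frame"])
pickle.dump((S,T,W,st),open("13.pkl","wb"))
E
```

```text
[ 0.47361721 -0.00973704  0.25460242] [ 0.04456291 -0.84396443  0.19290699] 0.8971428519470869
```

View pics/s13.png

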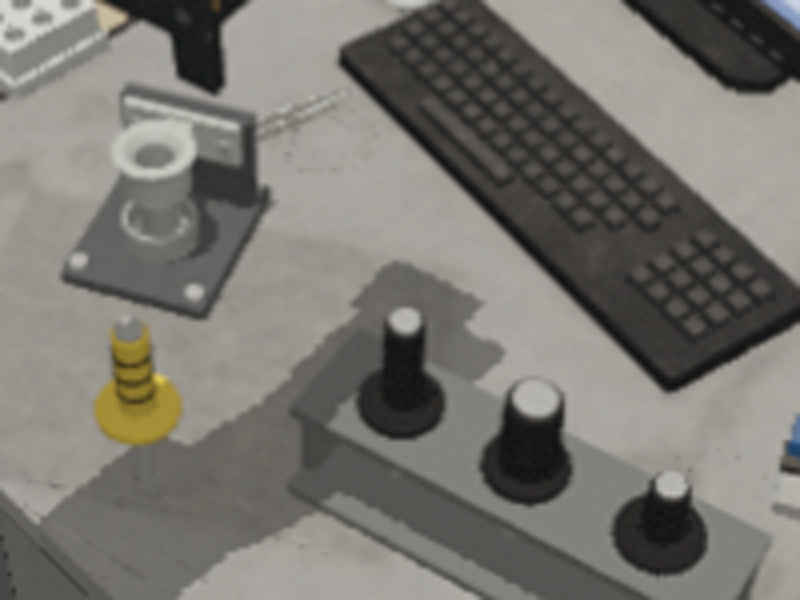

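View pics/w13.png

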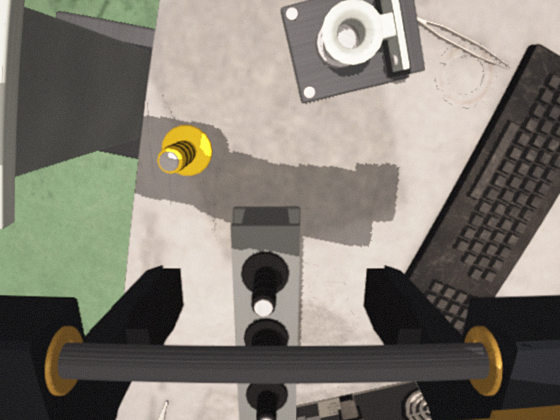

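The drift stands upright in its original hole, with its button at crop (404,320) as before. I'll check the pin's depth and compare the drift before and after.

```bash
python3 - <<'E'
from h import *
S,T,W,st=pickle.load(open("13.pkl","rb"))
im=[cv2.resize(a["frame"][y:y+h,x:x+w],(400,400),interpolation=cv2.INTER_CUBIC) for a,(x,y,w,h) in ((W,(310,0,80,80)),(pickle.load(open("w2.pkl","rb"))[0],(300,150,80,80)))]
cv2.imwrite("pics/cmp.png",np.hstack(im))
m=(510e-3,.1345)
for z in(.09,.082,.066,.048,.03): print(z,(proj(W,(*m,z),st)-[310,0])*5)
S0=pickle.load(open("scene0.pkl","rb"))
d=cv2.absdiff(S["frame"][190:225,285:315],S0["frame"][190:225,285:315]);print("diff",d.mean(),d.max())
print(plane(S,(300.6,199.7),.147))
E
```

```text
0.09 [213.02759667 165.89617228]
0.082 [203.84244131 173.49358698]
0.066 [186.69153342 187.69369745]
0.048 [169.12663207 202.25515623]
0.03 [153.15508254 215.51185801]
diff 23.51079365079365 59
[ 0.48343783 -0.10508008  0.147     ]
```

View pics/cmp.png

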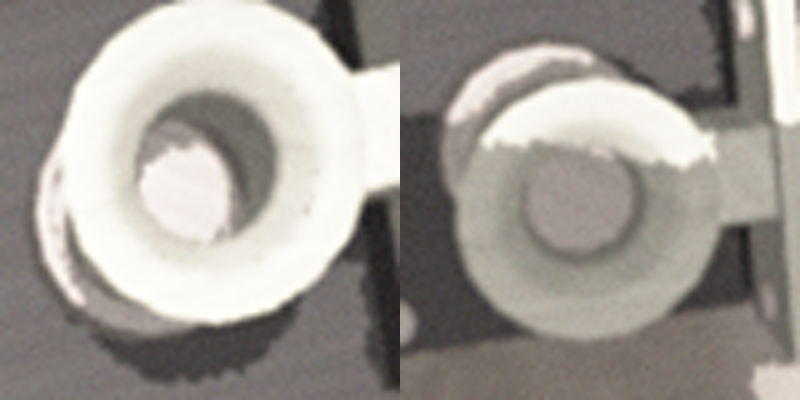

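View pics/t13.png

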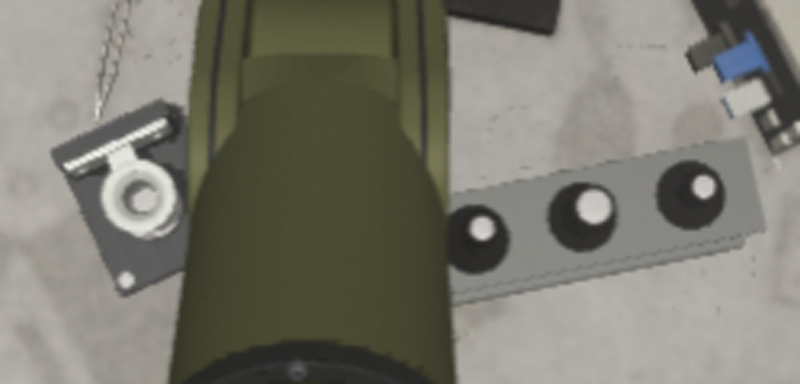

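```bash
python3 - <<'E'
from h import *
S,T,W,st=pickle.load(open("13.pkl","rb"))
c=cv2.resize(W["frame"][0:60,325:385],(780,780),interpolation=cv2.INTER_CUBIC)
c=cv2.resize(c,(590,590));ring=np.array([215/5+310,160/5])
# shift so ring centre matches, overlay predicted pin-top circle for several depths
off=ring-proj(W,(.51,.1345,.09),st)
for z,col in((.048,(0,0,255)),(.058,(0,200,0)),(.066,(255,0,0))):
    pts=[(proj(W,(.51+.0115*np.cos(a),.1345+.0115*np.sin(a),z),st)+off-[325,0]+.5)*590/60 for a in np.linspace(0,6.28,60)]
    cv2.polylines(c,[np.int32(pts)],True,col,1)
cv2.imwrite("pics/z.png",c)
E
```

```text
(no output)
```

View pics/z.png

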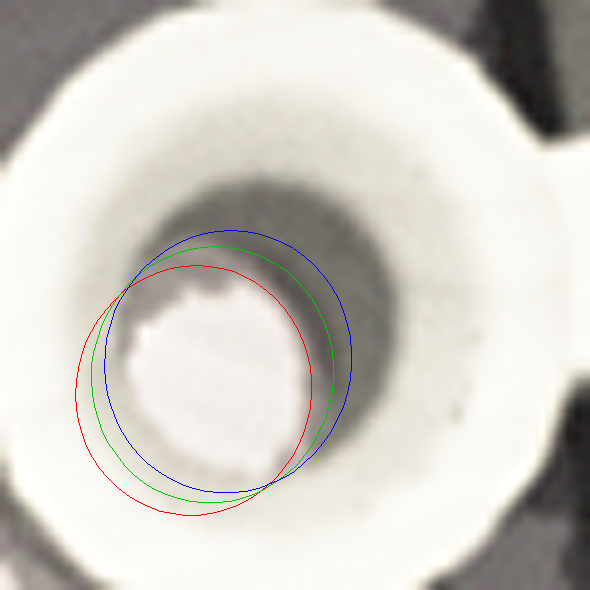

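The pin's top edge matches the circle drawn for z = 0.048, meaning it rests on the cup floor (right edge at about 305–312 px, clearly short of the 0.058 circle). Handing in.

```bash
python3 -c "
from plant import r
print(r.finish_job(), r.get_state()['clock'])"
```

```text
the job is handed in; nothing more can be done
the job is handed in; nothing more can be done
```

I pressed the pin out of the hinge barrel into the catch cup with the long slim drift. I then stood the drift back in the rack hole it came from and handed the job in at about 18.4 s. The hand-in call gave no verdict.

- **Pin:** The push took about 8 N all the way. Force then rose sharply to 31 N with the tip at z ≈ 0.047 m, where the cup floor should stop it (0.048 m). The wrist picture afterwards also shows the pin's upper end at about that depth, below the barrel.
- **Drift:** The guard seated at the same height as at pick-up, with its weight off the wrist. The last scene and top views show it upright in its original hole. The gripper is open and clear of everything.
- **Disagreements:** The cameras differed by 2–5 mm on where the bore mouth is, so I aimed at a middle value, well inside the bore's clearance. A before-and-after picture comparison at the drift was no use because the arm's shadow changed the lighting.

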